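Ready the glue pot: set the heat, fit the double lid, take off its outer lid

ROBOT

A 6-joint arm with a two-finger parallel gripper is mounted at the origin on a cart in front of the work surface, level with it; the furniture and walls round the work are solid. World frame = base frame: x ahead of the robot, y to its left, z up, the work surface at z = 0. Lengths are in mm, angles in degrees, forces in N, time in s.
With the tool pointing down it reaches from about 300 to 850 mm from the base axis. Payload 4.2 kg.
Tool frame: the origin (TCP) lies midway between the tips of the shut fingers; the grasp point (between the pads) lies 19 mm behind it; z points along the fingers, y is the line along which they close (so a half turn about z gives the same grasp; the last joint's range is limited). The gripper opens to 91 mm and grips with 3 to 60 N. Pads are 32 mm wide; open, the fingers measure 118 mm over their backs; the gripper's body (76 mm by 178 mm) begins 60 mm behind the grasp point.
Start: joints at [-76.375, 18.312, 89.639, -0, 72.044, -1.146], TCP at [146.601, -556.014, 213.976] pointing down, gripper open.
Joint ranges: [-177.97, 177.97], [-48.28, 115.42], [12.27, 149.76], [-77.06, 257.06], [2.81, 150.46], [-146.56, 146.56]. Speed limits (degrees/s): [147.25, 147.25, 180, 180, 180, 180].

INTERFACE

Orientations are given as [roll, pitch, yaw] about the fixed x, y, z axes, in that order (R = Rz(yaw) Ry(pitch) Rx(roll)).
In Python, from workcell import env, vision, telemetry gives the robot as it stands (env), with the cameras (vision) and the readings (telemetry).
- The arm moves only by the tool move_tool, called after ">>>" as name(argument=value, ...), one argument or row to a line, values as JSON. Schema: {"type":"object","properties":{"motion":{"type":"array","items":{"type":"object","properties":{"xyz":{"type":"array","items":{"type":"number"},"minItems":3,"maxItems":3},"rot":{"type":"array","items":{"type":"number"},"minItems":3,"maxItems":3}},"additionalProperties":false},"minItems":1,"maxItems":8},"aperture":{"type":"number"},"grip_force":{"type":"number"},"only":{"type":"string"},"quiet":{"type":"boolean"},"lines":{"type":"string"}},"required":["motion"],"additionalProperties":false}. motion is a list of rows, 1 to 8 of them, each an object with the fields xyz (a list: dx, dy, dz in mm), rot (a list: a rotation vector rx, ry, rz in degrees); a field left out counts as zero; each row shifts and turns the commanded pose from where the row before left it, along the tool's axes as they then stand; what a row does not reach is not made up. A row lasts 1/10 s, in which the tool goes at most 50 mm and 8.59 degrees, less where a joint would pass 70% of its speed; a pose out of reach is approached as far as the arm can. aperture is the finger opening in mm, set as the call begins (left out keeps the last). The fingers move at their own pace and stop on an object; grip_force is the grip in N (left out, the last holds). Time passes only in rows, so rows that do not move let the fingers close. The tool returns the time, the measured TCP pose, the force, the opening and the grip force at its end. only (a regular expression) keeps the lines of the reply that match it, lines (a string "A,B") keeps lines A to B, and quiet returns only ok. Input that does not fit is refused with a message, and nothing moves.
- telemetry.state(): the state, without advancing time (a new reading comes with each control period).
- vision.grab_frame(name): name is "scene" or "top"; returns the picture (420x560x3 uint8, blue, green, red); there is no depth.
- vision.camera_model(name): a dict with "fx", "fy", "cx", "cy" (pixels), "D" ([k1, k2, p1, p2, k3] as OpenCV has them; the pictures are not rectified), "T" (4x4, takes a point from camera to world coordinates). Camera axes: x right, y up, looking along -z (the intrinsics and any distortion apply to the point x, -y, -z); pixel columns grow to the right and rows downward; lengths in mm; the calibration is good to about 2 mm. A picture is of the moment at which its call begins. camera_model takes no time and is no camera call.
- env.job_done(): hands the job in; it is judged then, once.
The state is a dict: "time_s": time; "qpos": joint angles; "qvel": joint speeds; "effort": joint torques, N m; "ee_pos": TCP position; "ee_rot": TCP orientation; "force": force on the tool from outside, world axes, zero at the start; "torque": the same for the moment, N m; "gripper_width": finger opening in mm; "gripper_force": force on a finger pad.
Only numpy, scipy, OpenCV 4.12 (cv2) and the standard library are available. Lean on these libraries where they do the work, as an engineer would, in place of code of your own. Each camera call takes 0.05 s, during which the arm holds its last target. There are 200 camera calls.

TASK

Get the glue pot ready for gluing: first turn its heat dial until the pointer stands at the index tab on the ring round it (leave the tab itself where it is). Then pick up the double lid by its wing handle, the two lids locked together, and lower it onto the pot with its tongue in the spout; when it is fully seated, turn the wing toward the spout to unlock it and lift the outer lid off alone, leaving the inner lid seated with its brush slot open and the dial as set. Finish while holding the outer lid in the gripper, roughly level and about 10 cm above the pot's rim or higher; do not take the lids apart anywhere but on the pot, and leave the other things on the bench where they lie.

Things in the scene. Friction and masses are not known exactly. Their poses are not given: they have to be found in the camera images.
- glue_pot: Electric glue pot, fixed to the bench: round dark housing (120 across, 68 high) with an open steel pot standing out of it, and on one side a dark control box 108x136x56 high. Origin: on the pot's axis at bench level, z up, -x points to the spout, -y to the control box.
- pot_rim (a point): Point on the pot's axis at its rim, 95 above the bench. Pot: 68 bore, 80 outside, clear depth 77.
- spout (a point): Point in the pot's spout, 48 from the axis along -x, on the spout's floor. The spout is an open notch in the rim, 20 wide and 10 deep, with a trough as wide that runs out to 58 from the axis.
- dial_axis (a point): Point on the heat dial's vertical axis at the control box's top face, 56 above the bench; 130 from the pot's axis along the pot's -y.
- heat_dial (a joint): Heat dial, black, on the control box; rad, growing clockwise seen from above, 0 to 2.6; stays where left (friction 0.05 N m). Skirt 47 across, 8.5 high, with a grip bar 40 long, 12 wide, from 8 to 34 above the box. The white line at one end of the bar is the pointer; its heading is the pot's yaw + 1.3 - value (counter-clockwise from the pot's +x; the bar lies along it).
- index_ring (a joint): Flat dark steel ring (63 across, 4 high) round the dial with one raised brass index tab (10x5, top 9 above the box), set beforehand to the heat wanted; stiff; rad, same scale as the dial: the pointer stands at the tab when heat_dial = index_ring.
- dial_tip (a point): Tip of the dial's pointer line, 22 from the dial's axis; its x axis points outward along the pointer.
- index_tab (a point): The index tab, 31 from the dial's axis; its x axis points outward through the tab.
- inner_lid: Inner lid, steel, 80 across, 29 high, 0.11 to 0.18 kg. Origin: centre of the underside of its skirt, z up. Skirt 63 across (lower end 60), z = 0 to 18; above it a flange whose underside (z = 18) rests on the pot's rim, so the origin is 77 above the bench when seated; on the flange a raised edge (69 inside, up to z = 29) in which the outer lid lies.
- tongue (a point): Outer end, at the underside, of the inner lid's tongue: 10 wide, at the lid's -x, z = 10 to 22, reaching 49.5 from the axis. It goes into the pot's spout: seated, the inner lid has the pot's yaw, give or take 6 degrees.
- slot (a point): Centre of the brush slot through the inner lid's flange, at the flange's top (z = 22): 50 long along the lid's x (the line of the tongue), 26 wide, flange 4 thick.
- outer_lid: Outer lid, steel, 66 across, 0.11 to 0.18 kg, in the inner lid's dish with 1.5 of play all round. Origin: centre of its disc's underside (22 above the inner lid's origin when lying in it), z up; x along the wing handle. Disc and collar reach to z = 12.5. At the start it is turned 70 degrees clockwise (from above) against the inner lid: the two are locked.
- wing (a point): Middle of the dark wooden wing handle on the outer lid: 44 long (the lid's x), 13 wide, z = 11 to 39.
- cross_bar (a point): Top of the steel cross-bar on a stem under the outer lid: 44 long (parallel to the wing), 8 wide, 6 thick, 8.5 below the disc. Locked, it lies under the inner lid's flange: lifting the wing 4.5 takes up the play and lifts both, and ribs 2.5 high let the bar turn only a few degrees. With the outer lid right down it turns; with wing and slot parallel within 15 degrees it lifts out.
- lamp_post (a point): Foot of the upright arm (34 wide, 382 tall) of a fixed white desk lamp, between the lids and the pot but farther from the robot; its base plate reaches 75 toward the robot, 75 to either side. Keep clear of it: carry the lids past on the robot's side.
- sanding_block: Bystander: pale sanding block 51x92x31, in front of the desk lamp; origin at the centre of its underside.
- wax_block: Bystander: wax block 35x60x22, behind the lids; origin at the centre of its underside.
- thumb_plane_1: Bystander: small brass finger plane 25x50x30, in front of the lids; origin at the centre of its underside.
- thumb_plane_2: Bystander: smaller brass finger plane 18x36x22, to the right of the lids; origin at the centre of its underside.
- pin_hammer: Bystander: small hammer, 216 long, on the left; origin at the centre of its underside.

How it is judged (in metres and radians):
On the way, in this order (a step that is already met when the one before it is completed fails the run):
1. the heat dial's pointer stands at the index tab (angle between the x axis of dial_tip and the x axis of index_tab, either way round below 0.13 rad and horizontal distance between dial_tip and index_tab below 0.02 m), for 0.2 s.
2. the double lid is seated on the pot, tongue in the spout, the outer lid lying in the inner one (all of step 1 and horizontal distance between inner_lid and glue_pot below 0.005 m and z of inner_lid in the frame of glue_pot below 0.0795 m and angle between inner_lid's own z axis and vertical below 0.06 rad and angle between the x axis of inner_lid and the x axis of glue_pot, either way round below 0.25 rad and z of outer_lid in the frame of inner_lid below 0.0245 m), for 0.2 s.
At the end, for the whole second after the job is handed in: The gripper holds the outer lid, still, tilted under 0.35 rad, over 80 mm above the pot rim, touching nothing else; the inner lid is seated on the pot (within 5 mm of the axis, origin under 79.5 mm above the bench, tilt under 0.06 rad), untouched by the robot; dial within 0.13 rad of the tab (all of step 1 and horizontal distance between inner_lid and glue_pot below 0.005 m and z of inner_lid in the frame of glue_pot below 0.0795 m and angle between inner_lid's own z axis and vertical below 0.06 rad and angle between the x axis of inner_lid and the x axis of glue_pot, either way round below 0.25 rad and z of outer_lid in the frame of pot_rim above 0.08 m and angle between outer_lid's own z axis and vertical below 0.35 rad and contact force between the fingers and outer_lid above 1 N and contact force between each of outer_lid, the arm and inner_lid below 0.05 N and contact force between outer_lid and glue_pot below 0.05 N and linear speed of outer_lid below 0.03 m/s and linear speed of inner_lid below 0.02 m/s); the arm keeps its last pose, push and grip.
It fails at once if the outer lid is taken off the inner lid while the inner lid is not seated on the pot (distance between outer_lid and inner_lid above 0.04 m and not (horizontal distance between inner_lid and glue_pot below 0.005 m and z of inner_lid in the frame of glue_pot below 0.0795 m and angle between inner_lid's own z axis and vertical below 0.06 rad and angle between the x axis of inner_lid and the x axis of glue_pot, either way round below 0.25 rad)).
It fails at once if the index ring is turned (distance of index_tab from where it was at the start of the episode above 0.006 m).
It fails at once if a bystander is moved more than 40 mm (distance of any of sanding_block, wax_block, thumb_plane_1, thumb_plane_2, pin_hammer from where it was at the start of the episode above 0.04 m).
It also fails if it takes over 67 s, if anything falls off the work surface, if the arm or the gripper's body presses on something with over 40 N, if the wrist force passes 120 N, or if a joint passes its speed limit or range.

## Working session

There is one attempt and no reset: what is moved stays moved. The work goes in short steps, Python scripts to look and compute and a tool call to move; the robot and the scene stay as the last step left them, time stands still between calls to the robot, and variables do not carry over. Pictures are saved under pics/ and viewed, at most 10 in all, crops included, and the job is handed in when it is done.

```bash
ls; mkdir -p pics; python3 - <<'E'
from workcell import env, vision, telemetry
import cv2
for n in("scene","top"):
    cv2.imwrite(f"pics/{n}0.png",vision.grab_frame(n)); m=vision.camera_model(n); print(n,m)
print(telemetry.state())
E
```

```text
pics
workcell.py
scene {'fx': 404.6851182148635, 'fy': 404.6851182148635, 'cx': 280.49494409098224, 'cy': 203.09039816280375, 'D': array([-0.05449468,  0.        ,  0.        ,  0.        ,  0.        ]), 'T': array([[ 6.07097715e-01,  3.69396671e-01, -7.03547059e-01,
        -3.52864456e+02],
       [-7.94469948e-01,  2.64551921e-01, -5.46653257e-01,
        -6.19666849e+02],
       [-1.58071674e-02,  8.90818938e-01,  4.54083420e-01,
         6.04176624e+02],
       [ 0.00000000e+00,  0.00000000e+00,  0.00000000e+00,
         1.00000000e+00]])}
top {'fx': 524.8519167523336, 'fy': 524.8519167523336, 'cx': 282.9526029126696, 'cy': 205.93511457136842, 'D': array([-0.20270917,  0.        ,  0.        ,  0.        ,  0.        ]), 'T': array([[ 1.88577401e-02,  9.83910342e-01, -1.77664920e-01,
         1.39987592e+02],
       [-9.99814490e-01,  1.92542906e-02,  5.08000787e-04,
         1.67980306e+01],
       [ 3.92063923e-03,  1.77622382e-01,  9.84090909e-01,
         1.82319756e+03],
       [ 0.00000000e+00,  0.00000000e+00,  0.00000000e+00,
         1.00000000e+00]])}
{'time_s': 0.1, 'qpos': array([-7.63761009e+01,  1.83461130e+01,  8.96999761e+01, -2.00761794e-04,
        7.20443882e+01, -1.14418064e+00]), 'qvel': array([-0.03982245, -0.13002971, -0.18435933,  0.00193373, -0.07643448,
       -0.04416176]), 'effort': array([-2.67439955e-04, -4.13333845e+01, -2.32509398e+01,  7.28848251e-02,
        4.22255835e-02, -5.53639848e-05]), 'ee_pos': array([ 146.4792711 , -555.55193596,  213.21926393]), 'ee_rot': array([-1.79909537e+02, -1.61583832e-03,  1.47681405e+01]), 'force': array([-0.16496917,  0.73386702, -0.56810148]), 'torque': array([-0.00255154, -0.00258841, -0.01411574]), 'gripper_force': 0.0, 'gripper_width': 91.2910570223293}
```

View pics/scene0.png

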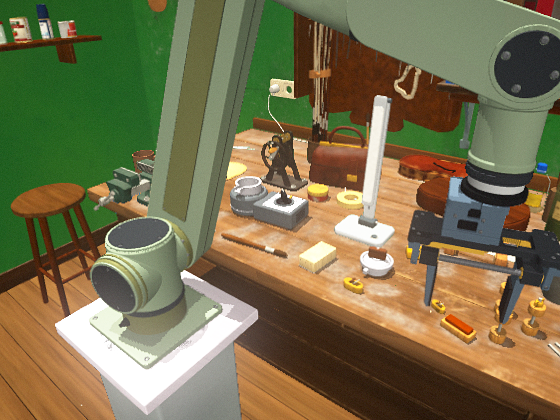

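View pics/top0.png

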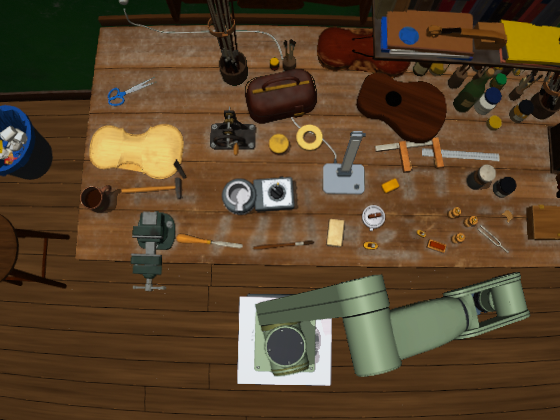

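The top view shows the pot at about (238,195), the dial box at (276,193), the lids at (373,217) and the lamp base at (344,178). The scene view shows the pot at (248,190) and the lids at (377,262). I'll enlarge these.

```bash
cat > h.py <<'E'
from workcell import env, vision, telemetry
import cv2, numpy as np
def ray(cam,u,v):
    m=vision.camera_model(cam); K=np.array([[m["fx"],0,m["cx"]],[0,m["fy"],m["cy"]],[0,0,1]])
    x,y=cv2.undistortPoints(np.array([[[u,v]]],float),K,m["D"])[0,0]
    return m["T"][:3,3], m["T"][:3,:3]@np.array([x,-y,-1.])
def onplane(cam,u,v,z):
    o,d=ray(cam,u,v); return (o+d*(z-o[2])/d[2])
def pix(cam,p):
    m=vision.camera_model(cam); K=np.array([[m["fx"],0,m["cx"]],[0,m["fy"],m["cy"]],[0,0,1]])
    c=m["T"][:3,:3].T@(np.array(p,float)-m["T"][:3,3]); c=c*[1,-1,-1]
    return cv2.projectPoints(c.reshape(1,1,3),np.zeros(3),np.zeros(3),K,m["D"])[0].ravel()
def crop(img,u0,v0,w,h,s): return cv2.resize(img[v0:v0+h,u0:u0+w],None,fx=s,fy=s,interpolation=cv2.INTER_CUBIC)
E
python3 - <<'E'
from h import *
t=cv2.imread("pics/top0.png"); s=cv2.imread("pics/scene0.png")
a=np.vstack([np.hstack([crop(t,215,165,90,60,4.4),crop(t,340,190,90,60,4.4)]),np.hstack([crop(s,225,165,90,70,4.4),crop(s,335,235,90,70,4.4)])])
cv2.imwrite("pics/c0.png",a); print(a.shape)
E
```

```text
(572, 792, 3)
```

View pics/c0.png

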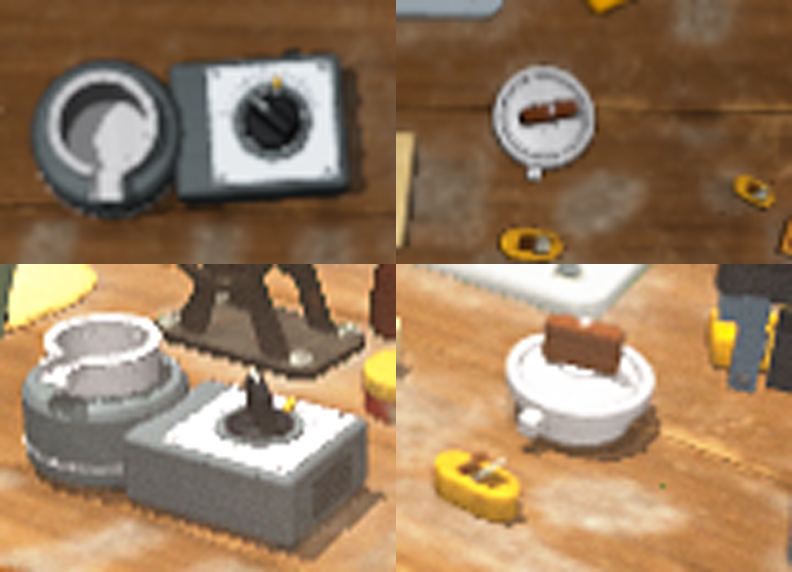

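```bash
python3 - <<'E'
from h import *
t=cv2.imread("pics/top0.png"); S=8
def up(u0,v0,w,h): return cv2.resize(t[v0:v0+h,u0:u0+w],None,fx=S,fy=S,interpolation=cv2.INTER_CUBIC)
def un(p,u0,v0): return (np.array(p)+.5)/S-.5+[u0,v0]
W=lambda p,z: onplane("top",p[0],p[1],z).round(1)[:2]
def big(m,k=1): return sorted(cv2.findContours(m,cv2.RETR_EXTERNAL,cv2.CHAIN_APPROX_NONE)[0],key=cv2.contourArea)[::-1][:k]
# lids
o=(355,198);a=up(*o,36,40);hsv=cv2.cvtColor(a,cv2.COLOR_BGR2HSV)
m=((hsv[...,1]<70)&(hsv[...,2]>110)).astype(np.uint8)*255
c=big(m)[0];op=cv2.morphologyEx(cv2.drawContours(m*0,[c],-1,255,-1),cv2.MORPH_OPEN,cv2.getStructuringElement(2,(81,81)))
(e,r)=cv2.minEnclosingCircle(big(op)[0]);el=cv2.fitEllipse(big(op)[0]);lc=W(un(el[0],*o),25)
print("lid",un(el[0],*o),el[1],np.array(el[1])/S,"world z25",lc)
full=cv2.drawContours(m*0,[c],-1,255,-1); d=cv2.subtract(full,cv2.dilate(op,np.ones((5,5))))
tg=big(d)[0];M=cv2.moments(tg);q=un((M['m10']/M['m00'],M['m01']/M['m00']),*o);tw=W(q,20);print("tongue",q,tw,"area",M['m00']/64,"inner yaw(x axis)",np.degrees(np.arctan2(*(lc-tw)[::-1])))
wm=((hsv[...,1]>90)&(hsv[...,2]<170)).astype(np.uint8)*255&cv2.erode(op,np.ones((61,61)))
wc=big(wm)[0];R=cv2.minAreaRect(wc);print("wing",un(R[0],*o),np.array(R[1])/S*3.4,W(un(R[0],*o),39))
b=cv2.boxPoints(R);b=[W(un(p,*o),39) for p in b];dd=max([b[1]-b[0],b[2]-b[1]],key=lambda v:v@v);print("wing heading",np.degrees(np.arctan2(dd[1],dd[0]))%180)
# box panel
o=(215,165);a=up(*o,90,60);hsv=cv2.cvtColor(a,cv2.COLOR_BGR2HSV)
m=((hsv[...,1]<60)&(hsv[...,2]>150)).astype(np.uint8)*255;m[:,:30*S]=0
pc=big(m)[0];hull=cv2.convexHull(pc);R=cv2.minAreaRect(hull);b=[W(un(p,*o),56) for p in cv2.boxPoints(R)];print("panel",un(R[0],*o),W(un(R[0],*o),56),[np.degrees(np.arctan2(*(b[i+1]-b[i])[::-1])).round(1) for i in range(3)],[np.linalg.norm(b[i+1]-b[i]).round() for i in range(2)])
pm=cv2.drawContours(m*0,[hull],-1,255,-1);dk=((hsv[...,2]<110).astype(np.uint8)*255)&cv2.erode(pm,np.ones((41,41)))
el=cv2.fitEllipse(big(dk)[0]);print("dialblob",un(el[0],*o),np.array(el[1])/S*3.4,W(un(el[0],*o),60))
br=((hsv[...,0]>15)&(hsv[...,0]<35)&(hsv[...,1]>110)&(hsv[...,2]>90)).astype(np.uint8)*255&pm
for c in big(br,2):
    M=cv2.moments(c);q=un((M['m10']/M['m00'],M['m01']/M['m00']),*o);print("tab",q,M['m00']/64,W(q,65))
# pot rim
m=((hsv[...,2]>140)&(hsv[...,1]<60)).astype(np.uint8)*255;m[:,38*S:]=0
pc=big(cv2.morphologyEx(m,cv2.MORPH_CLOSE,np.ones((17,17))))[0];op=cv2.morphologyEx(cv2.drawContours(m*0,[cv2.convexHull(pc)],-1,255,-1),cv2.MORPH_OPEN,cv2.getStructuringElement(2,(121,121)))
el=cv2.fitEllipse(big(op)[0]);print("pot",un(el[0],*o),np.array(el[1])/S*3.3,W(un(el[0],*o),95))
# dial contrast view
v=crop(t,262,180,30,26,14);s=cv2.imread("pics/scene0.png");v2=crop(s,270,185,30,26,14)
cv2.imwrite("pics/d0.png",cv2.convertScaleAbs(np.hstack([v[:,:400],v2[:,:400]]),alpha=1.5))
E
```

```text
lid [373.13298988 215.99175262] (182.17648315429688, 187.0286865234375) [22.77206039 23.37858582] world z25 [ 435.1 -299.8]
tongue [370.94773085 229.08562872] [ 389.5 -292.5] area 7.4453125 inner yaw(x axis) -9.095177346700998
wing [373.66607666 215.20487785] [12.45574055 41.07635117] [ 435.6 -299.2]
wing heading 100.67743806258633
panel [276.44164658 192.37419701] [506.   39.2] [np.float64(-84.9), np.float64(-175.3), np.float64(95.0)] [np.float64(100.0), np.float64(96.0)]
dialblob [276.73530579 192.41708374] [51.44408855 54.27444096] [505.   38.1]
tab [277.49441964 183.51624504] 2.625 [535.2  36.1]
pot [237.78995895 193.92977905] [80.16240349 91.17982807] [490.1 168.6]
```

View pics/d0.png

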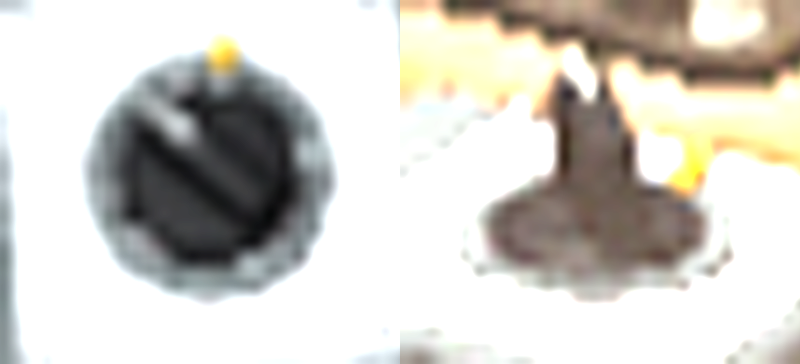

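```bash
cat > m.py <<'E'
from h import *
from scipy.optimize import least_squares
S=8
def up(img,o,w,h): return cv2.resize(img[o[1]:o[1]+h,o[0]:o[0]+w],None,fx=S,fy=S,interpolation=cv2.INTER_CUBIC)
def un(p,o): return (np.array(p)+.5)/S-.5+np.array(o)
def cen(c): M=cv2.moments(c); return M['m10']/M['m00'],M['m01']/M['m00']
def big(m,k=1): return sorted(cv2.findContours(m,cv2.RETR_EXTERNAL,cv2.CHAIN_APPROX_NONE)[0],key=cv2.contourArea)[::-1][:k]
def tri(p,q):
    (a,d),(b,e)=ray("top",*p),ray("scene",*q); d/=np.linalg.norm(d);e/=np.linalg.norm(e)
    s=np.linalg.lstsq(np.c_[d,-e],b-a,rcond=None)[0]; P,Q=a+d*s[0],b+e*s[1]; return ((P+Q)/2).round(1),np.linalg.norm(P-Q).round(1)
def circ(cam,cont,o,z,r,c0,half=0.):
    # far-half fit of a circle of known radius
    P=np.array([onplane(cam,*un(p[0],o),z)[:2] for p in cont[::4]]); c=np.array(c0,float)
    cp=vision.camera_model(cam)["T"][:2,3]
    for _ in range(5):
        f=(c-cp)/np.linalg.norm(c-cp); k=((P-c)@f>half)&(abs(np.linalg.norm(P-c,axis=1)-r)<8)
        R=least_squares(lambda x:np.linalg.norm(P[k]-x,axis=1)-r,c,loss="soft_l1"); c=R.x
    return c.round(1),k.sum(),np.abs(R.fun).mean().round(2)
E
python3 - <<'E'
from m import *
t=cv2.imread("pics/top0.png");s=cv2.imread("pics/scene0.png")
H=lambda a:cv2.cvtColor(a,cv2.COLOR_BGR2HSV)
for cam,img,o,wh in(("top",t,(355,198),(36,40)),("scene",s,(352,240),(50,45))):
    h=H(up(img,o,*wh));m=((h[...,1]<70)&(h[...,2]>120)).astype(np.uint8)*255
    m=cv2.morphologyEx(m,cv2.MORPH_CLOSE,np.ones((9,9)));c=big(m)[0]
    if cam=="scene": c=cv2.convexHull(c)*1; c=big(cv2.drawContours(m*0,[c],-1,255,-1))[0]
    print("lid",cam,circ(cam,c,o,29,40,(435,-300)))
    w=((h[...,1]>90)&(h[...,2]<(170 if cam=="top" else 150))).astype(np.uint8)*255
    w=cv2.bitwise_and(w,cv2.erode(cv2.drawContours(m*0,[cv2.convexHull(c)],-1,255,-1),np.ones((25,25))))
    print(" wing px",un(cen(big(w)[0]),o))
for cam,img,o,wh,x in(("top",t,(215,165),(45,60),38),("scene",s,(228,170),(40,35),40)):
    h=H(up(img,o,*wh));m=((h[...,2]>(130 if cam=="top" else 150))&(h[...,1]<60)).astype(np.uint8)*255;m[:,x*S:]=0
    m=cv2.morphologyEx(m,cv2.MORPH_CLOSE,np.ones((9,9)))
    for z0 in((494,168),(490,172)): print("pot",cam,circ(cam,big(m)[0],o,95,40,z0))
def dial(t,s):
    r={}
    for cam,img,o,wh in(("top",t,(262,180),(30,26)),("scene",s,(268,178),(34,40))):
        h=H(up(img,o,*wh));br=((h[...,0]>12)&(h[...,0]<35)&(h[...,1]>130)&(h[...,2]>130)).astype(np.uint8)*255
        for c in big(br,3): print("tab",cam,un(cen(c),o),cv2.contourArea(c)/64)
dial(t,s)
o=(262,180);h=up(t,o,30,26);g=cv2.cvtColor(h,cv2.COLOR_BGR2GRAY)
for p in pix("top",[505.5,38.7,90]),:
    u,v=((p-np.array(o)+.5)*S-.5)
    for rr in(12,15,18):
        k=rr/3.3*S; print(rr,[(a,int(cv2.getRectSubPix(g,(3,3),(float(u-k*np.sin(np.radians(a))),float(v-k*np.cos(np.radians(a))))).mean())) for a in range(-180,180,10)])
E
```

```text
lid top (array([ 435.6, -299.7]), np.int64(64), np.float64(0.43))
 wing px [374.14189443 215.2136522 ]
lid scene (array([ 432.5, -302.9]), np.int64(80), np.float64(2.47))
 wing px [377.09540124 255.61963933]
pot top (array([496.8, 170.2]), np.int64(67), np.float64(0.7))
pot top (array([496.8, 170.2]), np.int64(67), np.float64(0.7))
pot scene (array([499.6, 169.3]), np.int64(61), np.float64(1.19))
pot scene (array([499.6, 169.3]), np.int64(61), np.float64(1.19))
tab top [277.50597826 183.52844203] 1.796875
tab scene [293.96274551 195.91674773] 14.0546875
tab scene [268.80005476 190.41823477] 6.5390625
12 [(-180, 25), (-170, 16), (-160, 18), (-150, 31), (-140, 40), (-130, 38), (-120, 28), (-110, 22), (-100, 25), (-90, 31), (-80, 35), (-70, 36), (-60, 34), (-50, 33), (-40, 33), (-30, 29), (-20, 29), (-10, 35), (0, 33), (10, 25), (20, 17), (30, 51), (40, 109), (50, 133), (60, 100), (70, 47), (80, 20), (90, 15), (100, 23), (110, 30), (120, 35), (130, 38), (140, 39), (150, 38), (160, 36), (170, 33)]
15 [(-180, 38), (-170, 30), (-160, 18), (-150, 24), (-140, 35), (-130, 33), (-120, 25), (-110, 23), (-100, 30), (-90, 31), (-80, 28), (-70, 24), (-60, 22), (-50, 27), (-40, 31), (-30, 36), (-20, 57), (-10, 84), (0, 66), (10, 48), (20, 59), (30, 61), (40, 92), (50, 118), (60, 80), (70, 29), (80, 16), (90, 26), (100, 37), (110, 42), (120, 42), (130, 42), (140, 42), (150, 42), (160, 41), (170, 40)]
18 [(-180, 43), (-170, 40), (-160, 26), (-150, 16), (-140, 20), (-130, 16), (-120, 15), (-110, 16), (-100, 21), (-90, 28), (-80, 31), (-70, 31), (-60, 35), (-50, 46), (-40, 58), (-30, 55), (-20, 76), (-10, 109), (0, 94), (10, 82), (20, 106), (30, 96), (40, 87), (50, 114), (60, 77), (70, 35), (80, 34), (90, 33), (100, 30), (110, 34), (120, 38), (130, 40), (140, 43), (150, 41), (160, 45), (170, 44)]
```

```bash
cat > go.py <<'E'
import sys
from h import *
x,y,z,yaw=map(float,sys.argv[1:5]); s=telemetry.state(); p=s["ee_pos"]; r=s["ee_rot"]; a=np.radians(r[2]); d=np.array([x,y,z])-p
print("t",s["time_s"],"at",p.round(1),r.round(2),"tool delta",np.round([d[0]*np.cos(a)+d[1]*np.sin(a),d[0]*np.sin(a)-d[1]*np.cos(a),-d[2]],1),"rz",round(-((yaw-r[2]+180)%360-180),2))
E
python3 - <<'E'
from m import *
print(tri((277.5,183.5),(294,195.9)), "wing",tri((374.1,215.2),(377.1,255.6)))
for p in((344,195),(352,165),(322,190),(366,190),(335,232)): print(p,onplane("top",*p,5).round())
E
```

```text
(array([540.1,  30.7,  64.1]), np.float64(14.2)) wing (array([ 436.3, -301.7,   38.1]), np.float64(1.8))
(344, 195) [ 512. -200.    5.]
(352, 165) [ 622. -229.    5.]
(322, 190) [ 528. -121.    5.]
(366, 190) [ 532. -279.    5.]
(335, 232) [ 379. -168.    5.]
```

>>> move_tool(
  motion=[
    {"xyz":[36,-35,0]},
    {"xyz":[36,-35,0]},
    {"xyz":[36,-35,0]},
    {"xyz":[36,-35,0]},
    {"xyz":[36,-35,0]},
    {"xyz":[36,-35,0]},
    {"xyz":[36,-35,0]},
    {"xyz":[36,-35,0]},
  ],
  aperture=60,
)

```text
time_s: 0.9
ee_pos: [353.2, -211.4, 213.9]
ee_rot: [180.0, -0.0, 14.7]
force: [1.7, -0.9, -0.4]
gripper_width: 59.7
gripper_force: 0.0
```

>>> move_tool(
  motion=[
    {"xyz":[36,-35,0]},
    {"xyz":[36,-35,0]},
    {"xyz":[36,-35,0]},
    {"xyz":[36,-35,0]},
    {"xyz":[30,-30,0],"rot":[0,0,-8]},
    {"rot":[0,0,-8]},
    {"rot":[0,0,-8]},
    {"rot":[0,0,-8]},
  ],
)

```text
time_s: 1.7
ee_pos: [477.1, -4.6, 213.4]
ee_rot: [-179.9, 0.1, 47.2]
force: [-0.3, -0.5, 0.7]
gripper_width: 60.2
gripper_force: 0.0
```

```bash
python3 go.py 506.5 39.5 130 50
```

```text
t 1.7 at [477.1  -4.6 213.4] [-1.7995e+02  5.0000e-02  4.7170e+01] tool delta [52.3 -8.5 83.4] rz -2.83
```

>>> move_tool(
  motion=[
    {"xyz":[26,-4,0],"rot":[0,0,-2.8]},
    {"xyz":[26,-4,20]},
    {"xyz":[0,0,35]},
    {"xyz":[0,0,25]},
    {},
    {},
  ],
  aperture=50,
)

```text
time_s: 2.3
ee_pos: [506.1, 38.8, 134.1]
ee_rot: [-180.0, 0.0, 49.6]
force: [-0.1, 0.0, 0.3]
gripper_width: 50.1
gripper_force: 0.0
```

```bash
python3 go.py 506.5 39.5 70 50
python3 - <<'E'
from m import *
print(tri((277.5,183.5),(290.7,197.1)))
s=vision.grab_frame("scene"); cv2.imwrite("pics/s1.png",crop(s,225,130,110,100,6))
E
```

```text
t 2.3 at [506.1  38.8 134.1] [-1.7998e+02  2.0000e-02  4.9570e+01] tool delta [ 0.8 -0.2 64.1] rz -0.43
(array([537.4,  34.7,  60.8]), np.float64(3.7))
```

View pics/s1.png

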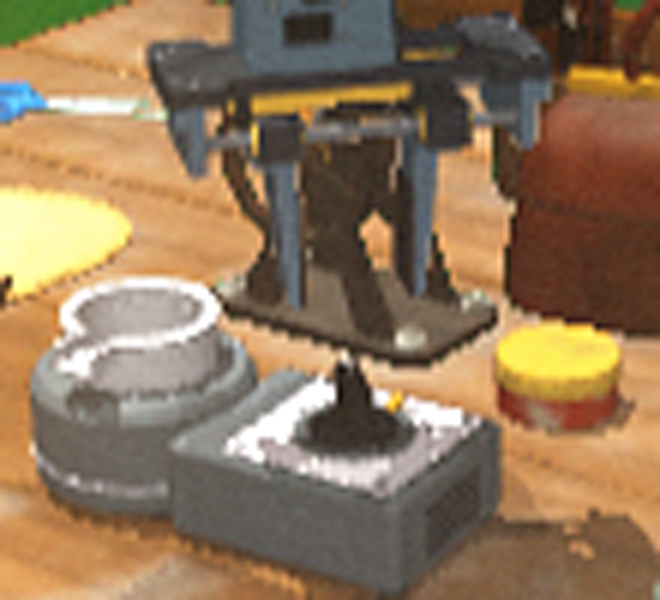

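The open fingers (tips at about crop (293,300) and (415,290)) straddle the dial bar at (350,385), so I'll descend and grip.

>>> move_tool(
  motion=[
    {"xyz":[0,0,25]},
    {"xyz":[0,0,25]},
    {"xyz":[0,0,12]},
    {},
    {},
  ],
)

```text
time_s: 2.85
ee_pos: [507.1, 38.8, 73.1]
ee_rot: [179.9, -0.1, 49.6]
force: [0.7, -0.8, 0.5]
gripper_width: 50.1
gripper_force: 0.0
```

>>> move_tool(
  motion=[
    {},
    {},
    {},
    {},
    {},
    {},
  ],
  aperture=5,
  grip_force=12,
)

```text
time_s: 3.45
ee_pos: [506.2, 38.7, 72.1]
ee_rot: [180.0, -0.0, 49.6]
force: [-1.0, -1.3, 1.4]
gripper_width: 12.2
gripper_force: 12.0
```

```bash
python3 go.py 506.5 39.5 70 -6
```

```text
t 3.45 at [506.2  38.7  72.1] [179.96  -0.    49.59] tool delta [ 0.8 -0.3  2.1] rz 55.59
```

>>> move_tool(
  motion=[
    {"rot":[0,0,8]},
    {"rot":[0,0,8]},
    {"rot":[0,0,8]},
    {"rot":[0,0,8]},
    {"rot":[0,0,8]},
    {"rot":[0,0,8]},
    {"rot":[0,0,7.6]},
    {},
  ],
)

```text
time_s: 4.25
ee_pos: [506.7, 37.4, 72.1]
ee_rot: [179.9, -0.1, -6.1]
force: [0.8, -5.0, -0.2]
gripper_width: 12.4
gripper_force: 12.0
```

>>> move_tool(
  motion=[
    {},
    {},
    {},
  ],
)

```text
time_s: 4.55
ee_pos: [506.7, 37.4, 72.1]
ee_rot: [179.9, -0.1, -6.0]
force: [1.7, -6.5, -0.0]
gripper_width: 12.1
gripper_force: 12.0
```

>>> move_tool(
  motion=[
    {},
    {},
    {},
    {"xyz":[0,0,-20]},
    {"xyz":[0,0,-40]},
    {"xyz":[0,0,-40]},
    {},
  ],
  aperture=40,
)

```text
time_s: 5.25
ee_pos: [509.6, 39.2, 177.3]
ee_rot: [-179.9, -0.7, -6.0]
force: [-0.2, 0.1, 0.4]
gripper_width: 40.1
gripper_force: 0.0
```

```bash
python3 go.py 435.8 -300 160 100.7
```

```text
t 5.25 at [509.6  39.2 177.3] [-179.88   -0.66   -6.02] tool delta [-37.8 345.1  17.3] rz -106.72
```

>>> move_tool(
  motion=[
    {"xyz":[-20,45,0]},
    {"xyz":[-20,45,0]},
    {"xyz":[-20,45,0]},
    {"xyz":[-20,45,0]},
    {"xyz":[11,41,0]},
    {"xyz":[11,41,0]},
    {"xyz":[11,41,0]},
    {"xyz":[11,41,0]},
  ],
)

```text
time_s: 6.05
ee_pos: [433.7, -300.9, 171.2]
ee_rot: [-180.0, 0.0, -6.1]
force: [0.8, 0.6, 0.6]
gripper_width: 40.1
gripper_force: 0.0
```

```bash
python3 - <<'E'
from m import *
s=vision.grab_frame("scene");t=vision.grab_frame("top");cv2.imwrite("pics/top2.png",t);cv2.imwrite("pics/scene2.png",s)
v=crop(t,262,178,28,28,14);v2=crop(s,270,180,28,28,14)
cv2.imwrite("pics/d2.png",cv2.convertScaleAbs(np.hstack([v,v2]),alpha=1.3))
E
```

```text
(no output)
```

View pics/d2.png

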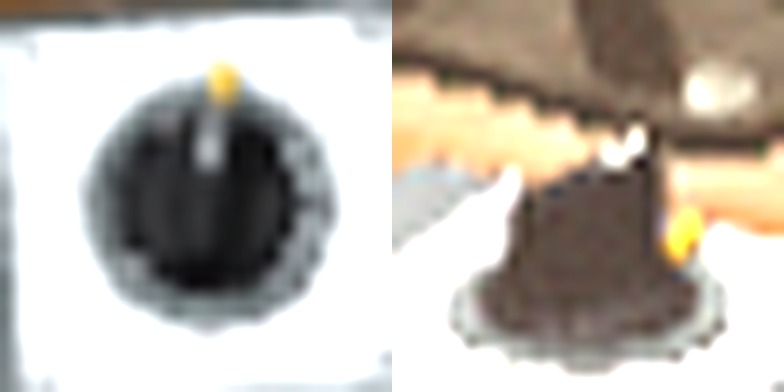

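Top: pointer line about (209,142) in the crop, tab at (223,83), ring centre about (212,200). They look nearly aligned, so I'll quantify with parallax.

```bash
python3 - <<'E'
from m import *
t=cv2.imread("pics/top2.png");o=(262,178);a=up(t,o,28,28);g=cv2.cvtColor(a,cv2.COLOR_BGR2GRAY);h=cv2.cvtColor(a,cv2.COLOR_BGR2HSV)
br=((h[...,0]>12)&(h[...,0]<35)&(h[...,1]>110)&(h[...,2]>110)).astype(np.uint8)*255
W=lambda p,z:onplane("top",*un(p,o),z)[:2]
tab=W(cen(big(br)[0]),64); 
# pointer line: per-row weighted centroid of brightness in a window
L=[]
for r in range(int(105*8/14),int(165*8/14),3):
    w=g[r,int(185*8/14):int(235*8/14)].astype(float); w=np.clip(w-w.min()-.4*np.ptp(w),0,None); L.append(W((int(185*8/14)+(w*np.arange(len(w))).sum()/w.sum(),r),90))
L=np.array(L);d=cv2.fitLine(L.astype(np.float32),cv2.DIST_HUBER,0,.01,.01).ravel();d=d if d[0]>0 else -d
print("line heading",np.degrees(np.arctan2(d[1],d[0])),L[0],L[-1],"tab",tab)
m=((h[...,2]<150)).astype(np.uint8)*255; m[:16*1]=0;m[:,:30]=0
c=[c for c in big(m,3)]; 
for q in c[:2]:
    el=cv2.fitEllipse(q);ax=W(el[0],60);print("ring",np.array(el[1])/8*3.4,ax)
for ax in((505.1,37.4),(506,38.5),ax): 
    f=lambda p:np.degrees(np.arctan2(p[1]-ax[1],p[0]-ax[0]));print(ax,"tab",f(tab),"line",f(L.mean(0)))
E
```

```text
line heading -4.6531935 [524.19900233  37.26219073] [509.90093924  39.04885098] tab [535.34267836  35.9286354 ]
ring [57.78273697 59.32751236] [505.54898696  38.8086863 ]
(505.1, 37.4) tab -2.785353855355563 line 5.821733869110807
(506, 38.5) tab -5.008163676176762 line 0.6080598817187016
[505.54898696  38.8086863 ] tab -5.5214251075464 line -0.9551892220598538
```

>>> move_tool(
  motion=[
    {"rot":[0,0,-8.2]},
    {"rot":[0,0,-8.2]},
    {"rot":[0,0,-8.2]},
    {"rot":[0,0,-8.2]},
    {"rot":[0,0,-8.2]},
    {"rot":[0,0,-8.2]},
    {"rot":[0,0,-8.2]},
    {"rot":[0,0,-8.2]},
  ],
)

```text
time_s: 6.95
ee_pos: [433.7, -298.2, 171.2]
ee_rot: [-179.9, -0.0, 59.9]
force: [0.4, 0.0, 0.3]
gripper_width: 40.1
gripper_force: 0.0
```

>>> move_tool(
  motion=[
    {"rot":[0,0,-8.2]},
    {"rot":[0,0,-8.2]},
    {"rot":[0,0,-8.2]},
    {"rot":[0,0,-8.2]},
    {"rot":[0,0,-8.2]},
    {"xyz":[0,0,20]},
    {"xyz":[0,0,20]},
    {},
  ],
)

```text
time_s: 7.75
ee_pos: [432.1, -297.2, 129.1]
ee_rot: [-179.7, -0.3, 100.6]
force: [-0.1, 0.8, 0.4]
gripper_width: 40.2
gripper_force: 0.0
```

```bash
python3 go.py 435.8 -300.5 40 100.7
```

```text
t 7.75 at [ 432.1 -297.2  129.1] [-179.73   -0.31  100.6 ] tool delta [-3.9  3.1 89.1] rz -0.1
```

>>> move_tool(
  motion=[
    {"xyz":[-3.9,3.1,25]},
    {"xyz":[0,0,25]},
    {"xyz":[0,0,20]},
    {},
    {},
  ],
)

```text
time_s: 8.25
ee_pos: [438.2, -302.7, 62.6]
ee_rot: [180.0, 0.0, 100.6]
force: [1.5, 0.7, 0.9]
gripper_width: 40.0
gripper_force: 0.0
```

```bash
python3 go.py 435.8 -300.5 40 100.7
python3 - <<'E'
from m import *
s=vision.grab_frame("scene"); cv2.imwrite("pics/s3.png",crop(s,325,190,110,100,6))
E
```

```text
t 8.25 at [ 438.2 -302.7   62.6] [1.7998e+02 1.0000e-02 1.0058e+02] tool delta [ 2.6 -2.  22.6] rz -0.12
```

View pics/s3.png

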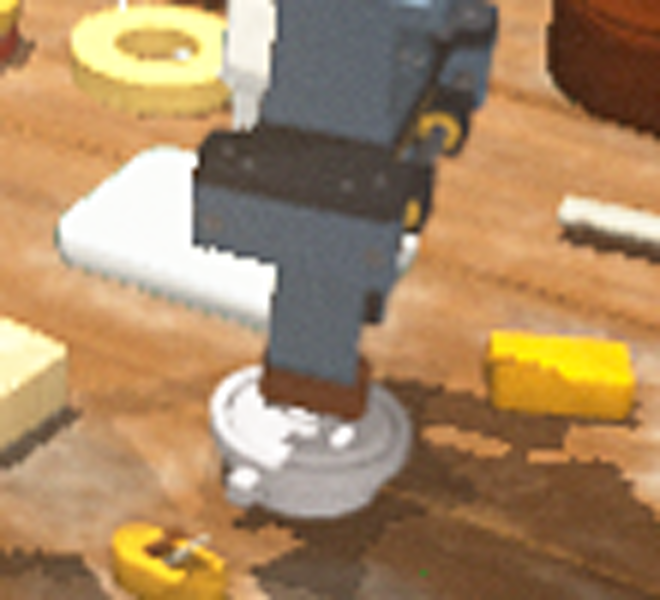

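The near finger (crop x 275–365) covers the wing (260–372), centred along it; I'll descend and grip.

>>> move_tool(
  motion=[
    {"xyz":[2.6,-2,10]},
    {"xyz":[0,0,12.5]},
    {},
    {},
    {},
  ],
)

```text
time_s: 8.8
ee_pos: [435.6, -300.8, 39.6]
ee_rot: [180.0, 0.0, 100.6]
force: [1.0, -0.2, -0.3]
gripper_width: 40.1
gripper_force: 0.0
```

```bash
python3 go.py 435.8 -300.5 40 100.7
```

```text
t 8.8 at [ 435.6 -300.8   39.6] [1.7998e+02 2.0000e-02 1.0057e+02] tool delta [ 0.2  0.2 -0.4] rz -0.13
```

>>> move_tool(
  motion=[
    {},
    {},
    {},
    {},
    {},
    {},
  ],
  aperture=5,
  grip_force=30,
)

```text
time_s: 9.4
ee_pos: [435.2, -300.6, 39.6]
ee_rot: [-180.0, 0.0, 100.6]
force: [-1.5, -0.1, 2.3]
gripper_width: 12.9
gripper_force: 30.0
```

```bash
python3 go.py 435.8 -300.5 40 100.7
```

```text
t 9.4 at [ 435.2 -300.6   39.6] [-179.98    0.    100.57] tool delta [-0.   0.6 -0.4] rz -0.13
```

>>> move_tool(
  motion=[
    {"xyz":[0,0,-3]},
    {"xyz":[0,0,-3]},
    {"xyz":[0,0,-4]},
    {"xyz":[0,0,-10]},
    {"xyz":[0,0,-20]},
    {"xyz":[0,0,-20]},
    {"xyz":[0,0,-20]},
    {},
  ],
  grip_force=40,
)

```text
time_s: 10.2
ee_pos: [437.2, -301.8, 122.6]
ee_rot: [179.7, 0.3, 100.6]
force: [-0.1, -0.2, -3.4]
gripper_width: 12.6
gripper_force: 40.0
```

```bash
python3 - <<'E'
from m import *
s=vision.grab_frame("scene"); cv2.imwrite("pics/s4.png",crop(s,325,165,110,100,6))
E
python3 go.py 495.3 168 200 115
```

```text
t 10.25 at [ 436.2 -301.1  120.9] [1.7985e+02 1.5000e-01 1.0057e+02] tool delta [450.3 144.2 -79.1] rz -14.43
```

View pics/s4.png

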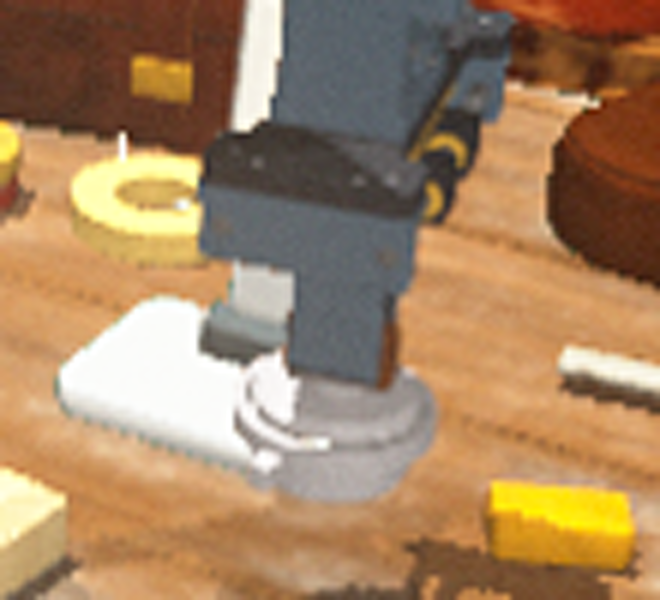

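>>> move_tool(
  motion=[
    {"xyz":[20,-1,-10]},
    {"xyz":[35,-2,-20]},
    {"xyz":[38,-2,-20]},
    {"xyz":[38,-2,-20]},
    {"xyz":[38,5,-10]},
    {"xyz":[37,7,0]},
    {"xyz":[37,7,0]},
    {"xyz":[37,7,0]},
  ],
)

```text
time_s: 11.05
ee_pos: [401.7, -20.3, 198.5]
ee_rot: [-179.9, -0.0, 100.6]
force: [0.3, 0.1, -3.3]
gripper_width: 12.5
gripper_force: 40.0
```

>>> move_tool(
  motion=[
    {"xyz":[29,20,0]},
    {"xyz":[29,22,0]},
    {"xyz":[29,24,0]},
    {"xyz":[29,24,0]},
    {"xyz":[25,24,0],"rot":[0,0,-7.2]},
    {"xyz":[10,10,0],"rot":[0,0,-7.2]},
    {},
    {},
  ],
)

```text
time_s: 11.85
ee_pos: [494.3, 149.8, 198.2]
ee_rot: [-179.8, 0.0, 114.9]
force: [-0.0, -1.2, -4.3]
gripper_width: 12.9
gripper_force: 40.0
```

```bash
python3 go.py 495.3 168 200 115
python3 - <<'E'
from m import *
from scipy.ndimage import map_coordinates
t=cv2.imread("pics/top2.png");g=cv2.cvtColor(t,cv2.COLOR_BGR2GRAY).astype(float)
# radial edges at z=95: outer rim edge r~40 (strongest bright->dark), per heading, subpixel
c=np.array([496.,169.])
for z,r in((95,40),(68,60)):
  c=np.array([496.,169.])
  for _ in range(4):
    E=[]
    for a in np.radians(np.arange(-110,111,5)):
        rr=np.arange(r-9,r+9,.5);P=[pix("top",[c[0]+q*np.cos(a),c[1]+q*np.sin(a),z]) for q in rr];P=np.array(P)
        w=map_coordinates(g,[P[:,1],P[:,0]],order=1);d=np.diff(w) if r==60 else -np.diff(w)
        if r==60: d=abs(d)
        d=np.convolve(d,np.ones(3)/3,"same");k=d.argmax()
        if d[k]>3 and 1<k<len(d)-2: E.append([c[0]+(rr[k]+.25)*np.cos(a),c[1]+(rr[k]+.25)*np.sin(a)])
    E=np.array(E);E=E[E[:,0]>c[0]-5];R=least_squares(lambda x:np.linalg.norm(E-x[:2],axis=1)-x[2],[*c,r],loss="soft_l1");c=R.x[:2]
  print(z,R.x.round(1),len(E),abs(R.fun).mean().round(2))
E
```

```text
t 11.85 at [494.3 149.8 198.2] [-179.81    0.    114.88] tool delta [16.1  8.6 -1.8] rz -0.12Traceback (most recent call last):
  File "<stdin>", line 11, in <module>
  File "h.py", line 10, in pix
    m=vision.camera_model(cam); K=np.array([[m["fx"],0,m["cx"]],[0,m["fy"],m["cy"]],[0,0,1]])
ValueError: time passes only in moves, steps and waits
```

```bash
sed -i 's/^import cv2, numpy as np/import cv2, numpy as np\nCM={n:vision.camera_model(n) for n in ("top","scene")}/; s/m=vision.camera_model(cam)/m=CM[cam]/' h.py; sed -i 's/vision.camera_model(cam)/CM[cam]/' m.py
python3 - <<'E'
from m import *
from scipy.ndimage import map_coordinates
for f,cam in(("top2","top"),("scene2","scene")):
 g=cv2.cvtColor(cv2.imread(f"pics/{f}.png"),cv2.COLOR_BGR2GRAY).astype(float)
 for z,r in((95,40),(68,60)):
  c=np.array([496.,169.])
  for _ in range(4):
    cp=CM[cam]["T"][:2,3];b=np.arctan2(*(c-cp)[::-1]);E=[]
    for a in b+np.radians(np.arange(-95,96,5)):
        rr=np.arange(r-8,r+8,.5);P=np.array([pix(cam,[c[0]+q*np.cos(a),c[1]+q*np.sin(a),z]) for q in rr])
        w=map_coordinates(g,[P[:,1],P[:,0]],order=1);d=abs(np.diff(w)) if r==60 else -np.diff(w)
        d=np.convolve(d,np.ones(3)/3,"same");k=d.argmax()
        if d[k]>3 and 1<k<len(d)-2: E.append(c+(rr[k]+.25)*np.array([np.cos(a),np.sin(a)]))
    E=np.array(E);R=least_squares(lambda x:np.linalg.norm(E-x,axis=1)-r,c,loss="soft_l1");c=R.x
  print(cam,z,R.x.round(1),len(E),abs(R.fun).mean().round(2))
E
```

```text
top 95 [496.7 169.6] 39 0.8
top 68 [474.3 156. ] 31 2.27
scene 95 [500.5 170.7] 36 1.46
scene 68 [506.8 163. ] 19 2.64
```

>>> move_tool(
  motion=[
    {"xyz":[8,5,0]},
    {"xyz":[8,4,0]},
    {"xyz":[0,0,20]},
    {"xyz":[0,0,20]},
    {},
    {},
    {},
  ],
)

```text
time_s: 12.55
ee_pos: [497.6, 168.8, 160.7]
ee_rot: [179.9, 0.0, 114.9]
force: [0.8, -0.0, -3.4]
gripper_width: 12.6
gripper_force: 40.0
```

```bash
python3 go.py 495.8 168.2 145 115
python3 - <<'E'
from m import *
s=vision.grab_frame("scene"); cv2.imwrite("pics/s5.png",crop(s,200,130,110,100,6))
E
```

```text
t 12.55 at [497.6 168.8 160.7] [1.7986e+02 2.0000e-02 1.1495e+02] tool delta [ 0.2 -1.9 15.7] rz -0.05
```

View pics/s5.png

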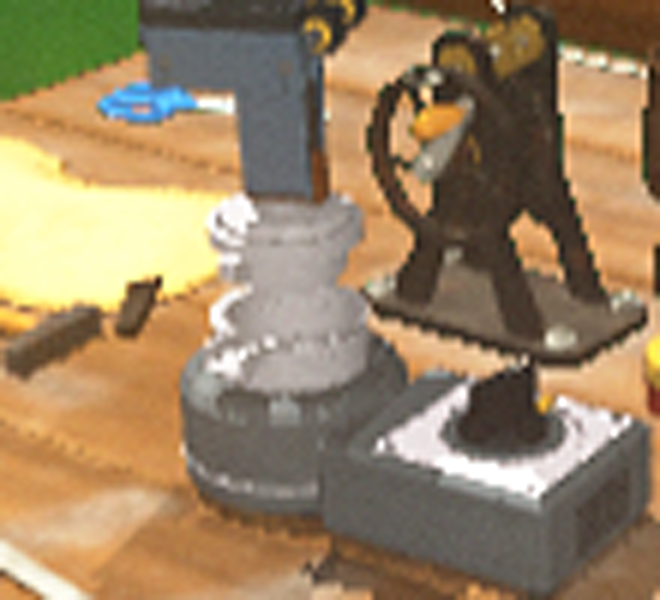

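The lid (crop x 208–365) hangs centred over the pot rim (213–368), with the tongue at (228,265) above the spout at (230,360). Lowering.

>>> move_tool(
  motion=[
    {"xyz":[0,-1.8,0]},
    {"xyz":[0,0,5]},
    {"xyz":[0,0,5]},
    {"xyz":[0,0,5]},
    {"xyz":[0,0,4]},
    {},
    {},
  ],
)

```text
time_s: 13.3
ee_pos: [495.2, 167.8, 140.2]
ee_rot: [-180.0, 0.0, 115.0]
force: [-0.0, 0.2, -2.5]
gripper_width: 12.9
gripper_force: 40.0
```

>>> move_tool(
  motion=[
    {"xyz":[0,0,4]},
    {"xyz":[0,0,3]},
    {},
    {},
  ],
)

```text
time_s: 13.7
ee_pos: [495.7, 167.8, 134.3]
ee_rot: [179.9, 0.0, 115.0]
force: [-2.1, -0.9, 4.7]
gripper_width: 13.0
gripper_force: 40.0
```

```bash
python3 go.py 495.8 168.2 117 115
```

```text
t 13.7 at [495.7 167.8 134.3] [1.7991e+02 4.0000e-02 1.1497e+02] tool delta [ 0.3  0.3 17.3] rz -0.03
```

>>> move_tool(
  motion=[
    {"xyz":[0,-1,0]},
    {},
    {},
  ],
)

```text
time_s: 14.0
ee_pos: [495.2, 167.6, 134.1]
ee_rot: [179.8, 0.0, 115.0]
force: [1.1, -1.2, 5.3]
gripper_width: 13.0
gripper_force: 40.0
```

>>> move_tool(
  motion=[
    {"xyz":[0,0,2]},
    {"xyz":[0,0,2]},
    {},
    {},
  ],
)

```text
time_s: 14.4
ee_pos: [496.7, 168.4, 132.8]
ee_rot: [179.6, 0.0, 115.0]
force: [-2.2, -1.1, 17.8]
gripper_width: 12.8
gripper_force: 40.1
```

```bash
python3 go.py 495.8 168.2 117 115
```

```text
t 14.4 at [496.7 168.4 132.8] [1.7956e+02 3.0000e-02 1.1496e+02] tool delta [ 0.2 -1.  15.8] rz -0.04
```

>>> move_tool(
  motion=[
    {"xyz":[0,0,-6]},
    {"xyz":[0,0,-6]},
    {"xyz":[0,0,-6]},
    {"xyz":[0,0,-4]},
    {},
    {},
  ],
)

```text
time_s: 15.0
ee_pos: [494.0, 167.3, 151.1]
ee_rot: [-180.0, -0.0, 115.0]
force: [0.2, 0.2, -3.0]
gripper_width: 12.7
gripper_force: 40.0
```

```bash
python3 go.py 495.8 168.2 117 115
python3 - <<'E'
from m import *
s=vision.grab_frame("scene");t=vision.grab_frame("top");cv2.imwrite("pics/s6f.png",s);cv2.imwrite("pics/t6f.png",t)
cv2.imwrite("pics/s6.png",np.hstack([crop(s,222,145,50,75,8),crop(t,213,158,50,75,8)]))
E
```

```text
t 15.0 at [494.  167.3 151.1] [-179.95   -0.    114.97] tool delta [ 0.   2.  34.1] rz -0.03
```

View pics/s6.png

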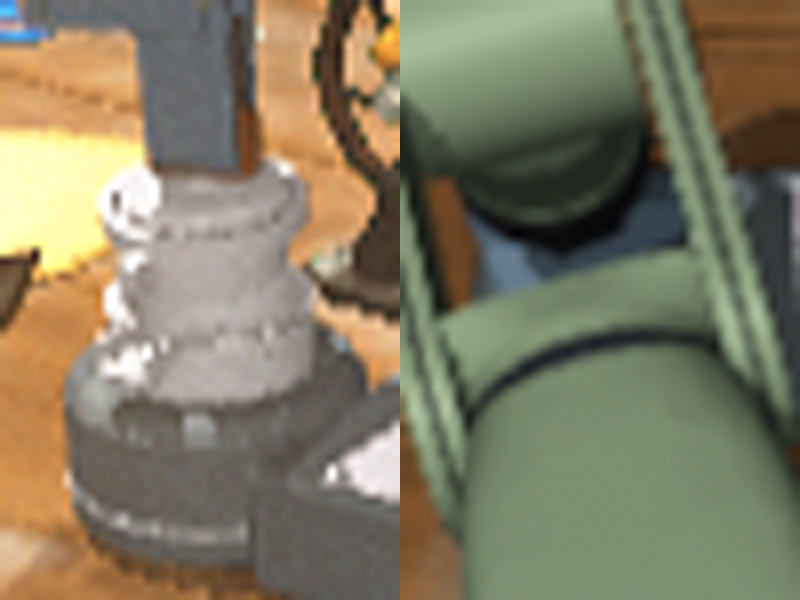

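The left crop shows the lid (105–308) about centred on the rim (103–315) sideways, so any offset lies along the viewing depth (world +x+y). The contact force agrees. I'll shift back toward the robot and try again.

>>> move_tool(
  motion=[
    {"xyz":[-0.7,-2,0]},
    {"xyz":[0,0,5]},
    {"xyz":[0,0,5]},
    {"xyz":[0,0,3]},
    {"xyz":[0,0,2]},
    {},
    {},
  ],
)

```text
time_s: 15.8
ee_pos: [492.8, 165.9, 136.4]
ee_rot: [180.0, 0.0, 115.0]
force: [0.2, 0.5, -3.5]
gripper_width: 12.7
gripper_force: 40.0
```

>>> move_tool(
  motion=[
    {"xyz":[0,0,2]},
    {},
    {},
  ],
)

```text
time_s: 16.1
ee_pos: [492.7, 165.9, 134.4]
ee_rot: [-180.0, 0.0, 115.0]
force: [0.8, 0.0, -2.2]
gripper_width: 12.9
gripper_force: 40.0
```

```bash
python3 - <<'E'
from m import *
from scipy.ndimage import map_coordinates
# same edge method on scene: compare lid (on bench, before) bias and pot; free-radius-independent lateral/depth extremes
g=cv2.cvtColor(cv2.imread("pics/top2.png"),cv2.COLOR_BGR2GRAY).astype(float)
c=np.array([496.,169.])
# bore edge r=34 at z=95 : bright rim -> dark inside on all headings but spout, top camera
for _ in range(4):
    E=[]
    for a in np.radians(np.arange(-150,151,5)):
        rr=np.arange(27,38,.5);P=np.array([pix("top",[c[0]+q*np.cos(a),c[1]+q*np.sin(a),95]) for q in rr])
        w=map_coordinates(g,[P[:,1],P[:,0]],order=1);d=np.convolve(np.diff(w),np.ones(3)/3,"same");k=d.argmax()
        if d[k]>3 and 1<k<len(d)-2:E.append(c+(rr[k]+.25)*np.array([np.cos(a),np.sin(a)]))
    E=np.array(E);R=least_squares(lambda x:np.linalg.norm(E-x,axis=1)-34,c,loss="soft_l1");c=R.x
print("bore",c.round(1),len(E),abs(R.fun).mean().round(2))
E
```

```text
bore [493.2 167.7] 47 0.64
```

The bore fit of (493.2,167.7) agrees with the shift, and there is no contact yet. Going on down.

>>> move_tool(
  motion=[
    {"xyz":[0,0,2]},
    {"xyz":[0,0,2]},
    {},
    {},
  ],
)

```text
time_s: 16.5
ee_pos: [492.7, 165.9, 130.3]
ee_rot: [-180.0, 0.0, 115.0]
force: [0.0, -0.2, -3.6]
gripper_width: 12.5
gripper_force: 40.0
```

>>> move_tool(
  motion=[
    {"xyz":[0,0,2]},
    {"xyz":[0,0,2]},
    {},
    {},
  ],
)

```text
time_s: 16.9
ee_pos: [492.7, 165.9, 126.3]
ee_rot: [-180.0, 0.0, 115.0]
force: [0.1, 0.1, -3.5]
gripper_width: 13.0
gripper_force: 40.0
```

>>> move_tool(
  motion=[
    {"xyz":[0,0,2]},
    {},
    {},
  ],
)

```text
time_s: 17.2
ee_pos: [492.7, 165.9, 124.4]
ee_rot: [-180.0, 0.0, 115.0]
force: [-0.4, -0.9, -2.6]
gripper_width: 13.0
gripper_force: 40.0
```

>>> move_tool(
  motion=[
    {"xyz":[0,0,2]},
    {"xyz":[0,0,2]},
    {},
    {},
  ],
)

```text
time_s: 17.6
ee_pos: [492.9, 165.9, 120.6]
ee_rot: [180.0, 0.0, 115.0]
force: [0.3, -0.2, -2.5]
gripper_width: 12.8
gripper_force: 40.0
```

>>> move_tool(
  motion=[
    {"xyz":[0,0,2]},
    {"xyz":[0,0,1]},
    {},
    {},
  ],
)

```text
time_s: 18.0
ee_pos: [492.7, 165.9, 117.4]
ee_rot: [-180.0, 0.0, 115.0]
force: [0.0, -0.2, -0.9]
gripper_width: 12.8
gripper_force: 40.0
```

>>> move_tool(
  motion=[
    {"xyz":[0,0,1]},
    {"xyz":[0,0,0.5]},
    {},
    {},
    {},
  ],
)

```text
time_s: 18.5
ee_pos: [492.9, 166.0, 116.5]
ee_rot: [180.0, 0.0, 115.0]
force: [-1.2, 0.9, 6.1]
gripper_width: 12.9
gripper_force: 40.0
```

>>> move_tool(
  motion=[
    {"xyz":[0,0,0.5]},
    {},
    {},
    {},
  ],
)

```text
time_s: 18.9
ee_pos: [493.0, 166.0, 116.5]
ee_rot: [179.9, 0.0, 115.0]
force: [-2.3, -0.7, 8.1]
gripper_width: 12.8
gripper_force: 40.0
```

Seated at TCP z = 116.5, as predicted. Now unlocking: 72° counter-clockwise under a light press.

>>> move_tool(
  motion=[
    {"xyz":[0,0,-0.5]},
    {"rot":[0,0,-6]},
    {"rot":[0,0,-6]},
    {"rot":[0,0,-6]},
    {"rot":[0,0,-6]},
    {},
  ],
)

```text
time_s: 19.5
ee_pos: [492.9, 166.0, 116.5]
ee_rot: [180.0, 0.0, 139.1]
force: [-2.9, 0.0, 5.5]
gripper_width: 12.7
gripper_force: 40.0
```

>>> move_tool(
  motion=[
    {"rot":[0,0,-6]},
    {"rot":[0,0,-6]},
    {"rot":[0,0,-6]},
    {"rot":[0,0,-6]},
    {"rot":[0,0,-6]},
    {"rot":[0,0,-6]},
    {},
  ],
)

```text
time_s: 20.2
ee_pos: [493.0, 165.9, 116.5]
ee_rot: [180.0, 0.1, 175.1]
force: [-1.1, -1.1, 5.4]
gripper_width: 12.5
gripper_force: 40.0
```

>>> move_tool(
  motion=[
    {"rot":[0,0,-6]},
    {"rot":[0,0,-6]},
    {},
    {},
  ],
)

```text
time_s: 20.6
ee_pos: [493.2, 165.9, 116.5]
ee_rot: [-180.0, 0.1, -173.0]
force: [-1.0, -0.0, 5.8]
gripper_width: 13.1
gripper_force: 40.0
```

```bash
python3 go.py 493 166 230 187
```

```text
t 20.6 at [493.2 165.9 116.5] [-1.8000e+02  8.0000e-02 -1.7301e+02] tool delta [ 2.000e-01  1.000e-01 -1.135e+02] rz -0.01
```

>>> move_tool(
  motion=[
    {"xyz":[0,0,-2]},
    {"xyz":[0,0,-1]},
    {},
    {},
    {},
  ],
)

```text
time_s: 21.1
ee_pos: [492.6, 165.8, 118.6]
ee_rot: [-180.0, -0.0, -173.0]
force: [-0.8, -0.4, -2.2]
gripper_width: 12.9
gripper_force: 40.0
```

>>> move_tool(
  motion=[
    {"xyz":[0,0,-2]},
    {"xyz":[0,0,-1]},
    {},
    {},
    {},
  ],
)

```text
time_s: 21.6
ee_pos: [492.7, 165.9, 121.9]
ee_rot: [-180.0, 0.0, -173.0]
force: [0.8, 0.4, -1.2]
gripper_width: 13.0
gripper_force: 40.0
```

>>> move_tool(
  motion=[
    {"xyz":[0,0,-2]},
    {},
    {},
  ],
)

```text
time_s: 21.9
ee_pos: [492.8, 165.9, 124.0]
ee_rot: [-180.0, 0.0, -173.0]
force: [0.4, -0.1, -1.5]
gripper_width: 12.4
gripper_force: 40.0
```

>>> move_tool(
  motion=[
    {"xyz":[0,0,-3]},
    {"xyz":[0,0,-3]},
    {"xyz":[0,0,-3]},
    {"xyz":[0,0,-3]},
    {"xyz":[0,0,-3]},
    {},
    {},
  ],
)

```text
time_s: 22.6
ee_pos: [492.7, 165.9, 139.0]
ee_rot: [-180.0, 0.0, -173.0]
force: [0.2, -0.2, -1.0]
gripper_width: 12.7
gripper_force: 40.0
```

>>> move_tool(
  motion=[
    {"xyz":[0,0,-10]},
    {"xyz":[0,0,-15]},
    {"xyz":[0,0,-20]},
    {"xyz":[0,0,-20]},
    {"xyz":[0,0,-20]},
    {"xyz":[0,0,-10]},
    {},
    {},
  ],
)

```text
time_s: 23.4
ee_pos: [492.3, 165.8, 233.4]
ee_rot: [-180.0, -0.1, -173.0]
force: [0.1, 0.6, -3.6]
gripper_width: 12.5
gripper_force: 40.0
```

>>> move_tool(
  motion=[
    {},
    {},
    {},
    {},
    {},
  ],
)

```text
time_s: 23.9
ee_pos: [492.7, 165.9, 233.8]
ee_rot: [-180.0, -0.0, -173.0]
force: [-0.4, 0.3, -1.4]
gripper_width: 12.5
gripper_force: 40.0
```

```bash
python3 - <<'E'
from m import *
s=vision.grab_frame("scene");cv2.imwrite("pics/s9f.png",s)
# inner lid on pot: bright region top row vs. before placing; tab/dial still; 
g=cv2.cvtColor(s,cv2.COLOR_BGR2GRAY).astype(int); b=cv2.cvtColor(cv2.imread("pics/scene2.png"),cv2.COLOR_BGR2GRAY).astype(int)
print("dial diff",abs(g-b)[185:210,272:300].mean())
for z in(95,106): print(z,pix("scene",[493,166,z]),[pix("scene",[493+40*.79*k,166+40*.61*k,z]).round(1) for k in(-1,1)])
for u in(246,250): print(u,"before",b[172:200,u].tolist(),"now",g[172:200,u].tolist())
E
python3 go.py 493 166 230 187
```

```text
dial diff 22.92
95 [247.44326338 181.59923209] [array([246.5, 187. ]), array([248.3, 176.5])]
106 [247.25685389 178.3460308 ] [array([246.3, 183.7]), array([248.1, 173.3])]
246 before [186, 177, 179, 175, 236, 248, 171, 172, 168, 181, 181, 183, 185, 194, 239, 241, 153, 180, 179, 177, 177, 180, 164, 130, 138, 192, 181, 155] now [187, 203, 219, 165, 219, 238, 144, 154, 171, 180, 179, 201, 213, 179, 172, 155, 162, 180, 180, 182, 178, 176, 163, 131, 137, 186, 182, 155]
250 before [178, 174, 173, 164, 238, 253, 172, 179, 185, 182, 186, 179, 183, 215, 244, 235, 183, 176, 172, 180, 181, 181, 160, 114, 142, 174, 160, 152] now [178, 169, 165, 171, 167, 159, 175, 179, 179, 168, 149, 159, 177, 179, 182, 188, 185, 175, 170, 175, 181, 184, 162, 115, 142, 178, 164, 145]
t 23.95 at [492.7 165.9 233.8] [-1.7999e+02 -1.0000e-02 -1.7303e+02] tool delta [-0.3  0.1  3.8] rz -0.03
```

```bash
python3 - <<'E'
from m import *
for f in("scene2","s9f"):
    a=up(cv2.imread(f"pics/{f}.png"),(270,180),28,28);h=cv2.cvtColor(a,cv2.COLOR_BGR2HSV)
    dk=(h[...,2]<(95)).astype(np.uint8)*255;dk[:12*S]*=(np.arange(12*S)>9*S).astype(np.uint8)[:,None]
    br=((h[...,0]>15)&(h[...,0]<32)&(h[...,1]>150)&(h[...,2]>110)).astype(np.uint8)*255;br[:14*S]=0
    print(f,"dark",cv2.boundingRect(big(dk)[0]),un(cen(big(dk)[0]),(270,180)),"tab",[un(cen(c),(270,180)) for c in big(br)],"mean V",h[...,2].mean())
E
```

```text
scene2 dark (52, 73, 172, 125) [284.49535039 197.27878086] tab [array([290.23525528, 196.71779636])] mean V 156.4991230867347
s9f dark (44, 73, 180, 133) [284.25495159 198.17831921] tab [array([290.25311526, 196.70781412])] mean V 138.2741549744898
```

```bash
python3 -c "
from workcell import env, vision, telemetry
print(env.job_done())"
```

```text
the job is handed in; nothing more can be done
None
```

I handed the job in at about 24 s, but no verdict came back. The dial is at the tab, the inner lid is seated with its slot open, and the gripper holds the outer lid level about 12 cm above the rim; this rests on force readings, arm pose and camera checks.

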